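# Tap a taper-shank stub arbor home in a rotary table

## Robot

A 6-joint arm with a two-finger parallel gripper is mounted at the origin on the work surface. World frame = base frame: x ahead of the robot, y to its left, z up, the work surface at z = 0. Lengths are in m, angles in rad, forces in N, time in s.
With the tool pointing down it reaches from about 0.425 to 0.95 m from the base axis. Payload 3.5 kg.
Tool frame: the origin (TCP) lies at the very end of the fingers, on their centre line; the grasp point (between the pads) lies ctrl.pinch_z behind it (ctrl.pinch_z is the distance from the TCP to the grasp point, in m); z points along the fingers, y is the line along which they close (so a half turn about z gives the same grasp; the last joint's range is limited). The gripper opens to 85 mm and grips with 20 to 120 N. Pads are 22 mm wide; open, the fingers measure 114 mm over their backs; the gripper's body (76 mm by 85 mm) begins 54 mm behind the grasp point. The pads swing forward as they close: fully open they stand 13 mm farther back than shut.
Start: joints at [1.074, 0.286, 1.577, -0, 1.279, -0.15], TCP at [0.229, 0.635, 0.231] pointing down, gripper open.
Joint ranges: [-2.77, 2.77], [-0.9, 2.22], [0.21, 2.48], [-1.53, 4.67], [0.24, 2.81], [-2.84, 2.84]. Speed limits (rad/s): [2.79, 2.79, 3.14, 3.14, 3.14, 3.14].

## Interface

Orientations are given as a unit quaternion [x, y, z, w].
In Python, from plant import ctrl gives the robot as it stands.
- The arm moves only by the shell command python3 -m inch 'ROWS' [FORCE]. ROWS is 1 to 10 rows, parted by semicolons, with the numbers parted by commas; each row has 7 numbers: dx, dy, dz in m, then a rotation vector rx, ry, rz in rad, then the opening from 0.0 (shut) to 1.0 (fully open); each row is the pose to reach, as a shift and turn from the pose commanded when the command began, along the tool's axes at that moment; what a row does not reach only later rows make up. A row lasts 1/8 s, in which the tool goes at most 0.0625 m and 0.188 rad, less where a joint would pass 70% of its speed; a pose out of reach is approached as far as the arm can. The fingers move at their own pace and stop on an object; FORCE is the grip in N (left out, the last holds). Time passes only in rows, so rows that do not move let the fingers close. It prints the time, the measured TCP pose, the force, the opening and the grip force at its end. Input that does not fit is refused with a message, and nothing moves.
- ctrl.get_state(): the state, without advancing time (a new reading comes with each control period).
- ctrl.read_camera(name): name is "scene" or "top"; returns a dict with "pixels" (384x512x3 uint8, red, green, blue), "camera_matrix" (3x3 intrinsics, pixels), "xyz" and "orientation" of the camera in the world. Camera axes: x right, y down, z forward; pixel columns grow to the right and rows downward; lengths in m; the calibration is good to about 2 mm. A picture is of the moment at which its call begins. There is no depth.
- ctrl.sign_off(): hands the job in; it is judged then, once.
Trained networks look in the newest picture that a camera, given by its name, has taken for a name from the list of things; names that differ only in an ending like _2 or _b are one class to them, and where a whole thing is asked for, a point or a joint stands for the part that bears it (a point fixed in the world has none). Each returns a list of dicts, best first, with "conf" (0 to 1); they miss things now and then, are a little off and sometimes report something else, mostly with a low value. They report only what shows in the picture. A call takes as long as a camera call. They do not tell look-alikes from the thing itself.
- ctrl.recognise(camera, thing): "position" ([x, y, z] in m, in world coordinates, good to about 4 mm: the middle of the surface that is visible of it).
- ctrl.masks_of(camera, thing): "region" (384x512 bool, what is visible of it).
- ctrl.mark_of(camera, thing): "position" ([x, y, z] in m, in world coordinates, good to about 4 mm: a listed point, or the origin of a listed thing).
The state is a dict: "time": time; "qpos": joint angles; "dq": joint speeds; "joint_efforts": joint torques, N m; "eef_pos": TCP position; "tcp_rot": TCP orientation; "contact_force": force on the tool from outside, world axes, zero at the start; "wrist_torque": the same for the moment, N m; "opening": opening from 0.0 (shut) to 1.0 (fully open); "finger_force": force on a finger pad.
Only numpy, scipy, OpenCV 4.12 (cv2) and the standard library are available. Lean on these libraries where they do the work, as an engineer would, in place of code of your own. Each camera call takes 0.05 s, during which the arm holds its last target. There are 200 camera calls.

## Task

Take the stub arbor, the tapered tool with the plain, flat-topped round nose, out of the wooden rack, set its shank lightly into the taper bore in the middle of the rotary table and let it go. Then take the brass bar and tap the arbor home with its end, in separate light taps, until its collar is down on the table's face and a tap finds it solid. Stand the bar upright on the bench again and leave everything else as it is.

Things in the scene. Friction and masses are not known exactly. Their poses are not given: they have to be found in the camera images.
- stub_arbor: the stub arbor, one bright steel piece 134 mm tall, 0.5 kg, upright in one of the rack's holes, shank down. Origin: centre of the shank's small lower end; z up its axis. Shank: 20 mm diameter at the bottom, 24 mm at 81 mm up (taper 1:20). Collar: 38 mm diameter, 84 to 94 mm up, resting on the rack. Nose, to be gripped and tapped: plain cylinder, 28 mm diameter, 94 to 134 mm up
- arbor_nose (a point): centre of the flat top of the stub arbor's nose (a small dark centre hole marks it), 134 mm above the arbor's origin. Tap it here: a bar moving at 20 to 25 mm/s and stopped when the wrist feels some 15 to 20 N does the job; more than 60 N on the nose bruises it
- rotary_table: the rotary table, a 95 mm high machine fixture bolted to the bench: bright 200 mm round steel face with T-slots, green base, handwheel on its +x side. Origin: on the axis of the bore, at bench level; z up. Lightly set in the bore, the stub arbor's origin is 17 to 20 mm above the bench (underside of its collar 6 to 9 mm above the face); home it is 11 mm above the bench, the collar down on the face
- bore_mouth (a point): centre of the taper bore's mouth in the face, 95 mm above the bench, 24 mm wide, narrowing with the shank. Let in lightly, the arbor wedges by its own weight. Driving it takes a few N at first and 12 to 20 N near the end; it stays where it is driven. Each light tap gains 0.3 to 4 mm, less and less, so it takes 3 to 10 taps; once the collar is on the face the taps stop at one height
- brass_bar: the brass knocking bar, a plain round bar 28 mm diameter, 120 mm long, 0.6 kg, standing on end on the bench. Origin: centre of its lower end; z up its axis
- tool_rack: the wooden rack, a fixed block 85 mm (x) by 235 mm (y) by 88 mm high with three 28 mm holes through it, 75 mm apart in a row along its y axis; origin under its middle. It holds the stub arbor and the two tools below, in any order
- dead_centre: a dead centre standing in the rack: same shank, six-sided collar 36 mm wide, pointed 60-degree tip 132 mm above its origin (lower end of the shank). Stays there
- chuck_arbor: a drill-chuck arbor standing in the rack: same shank, small 30 mm collar, short slim 20 mm stub whose top is 117 mm above its origin (lower end of the shank). Stays there
- wrench: a 150 mm spanner lying on the bench; origin under its middle
- step_block: a dark steel clamping step block, 120 x 34 mm, 39 mm high, lying on the bench; origin under its middle
- oil_can: a small oil can, 54 mm diameter, 105 mm to the tip of its spout; origin under its middle
- chip_brush: a 200 mm brush lying on the bench; origin under its middle
- tape_roll: a roll of clear tape, 90 mm diameter, 45 mm high; origin under its middle
Not all that is in view belongs to the job. Leave any blue or orange look-alike of the stub_arbor alone. What is shaped like the brass_bar but orange is not meant.

How it is judged:
By the outcome, as a careful person would: the job done as asked, in the order asked, and still so for the second after the job is handed in, with the robot touching nothing.
It also fails if it takes over 72 s, if anything falls off the work surface, if the arm or the gripper's body presses on something with over 40 N, if the wrist force passes 120 N, or if a joint passes its speed limit or range.

## Working session

There is one attempt and no reset: what is moved stays moved. The work goes in short steps, Python scripts to look and compute and a shell command to move; the robot and the scene stay as the last step left them, time stands still between calls to the robot, and variables do not carry over. Pictures are saved under pics/ and viewed, at most 10 in all, crops included, and the job is handed in when it is done.

```bash
mkdir -p pics; ls
python3 - <<'E'
from plant import ctrl
import cv2,numpy as np
ims=[]
for c in("scene","top"):
    r=ctrl.read_camera(c); cv2.imwrite(f"pics/{c}0.png",cv2.resize(r["pixels"][:,:,::-1],(800,600),interpolation=cv2.INTER_CUBIC))
    print(c,r["xyz"],r["orientation"],r["camera_matrix"].tolist() if hasattr(r["camera_matrix"],'tolist') else r["camera_matrix"])
    for t in("stub_arbor","arbor_nose","rotary_table","bore_mouth","brass_bar","tool_rack","dead_centre","chuck_arbor"):
        print(t,[(np.round(d["position"],4).tolist(),round(d["conf"],2)) for d in ctrl.mark_of(c,t)[:4]])
print(ctrl.pinch_z,ctrl.get_state())
E
```

```text
pics
scene [1.13894754 0.58989162 0.74294135] [ 0.35969396  0.82728854 -0.39227207 -0.17982368] [[390.1476594007236, 0.0, 249.25876937869717], [0.0, 390.1476594007236, 183.11858740450452], [0.0, 0.0, 1.0]]
stub_arbor [([0.4174, 0.2373, -0.0009], 0.89), ([0.6447, 0.1551, -0.0016], 0.88)]
arbor_nose [([0.5454, 0.2324, 0.1383], 0.81), ([0.6408, 0.1599, 0.1347], 0.81), ([0.4217, 0.2325, 0.1363], 0.64)]
rotary_table [([0.5899, -0.1373, -0.0018], 0.56), ([0.7366, 0.1558, 0.003], 0.24)]
bore_mouth [([0.5892, -0.1378, 0.0904], 0.73), ([0.4406, 0.0938, -0.0002], 0.34)]
brass_bar [([0.499, -0.3237, 0.0049], 0.62), ([0.5805, -0.3308, 0.0049], 0.52)]
tool_rack [([0.5343, 0.3028, -0.0062], 0.74), ([0.5913, -0.1374, -0.0016], 0.47)]
dead_centre []
chuck_arbor [([0.3561, -0.2401, 0.0017], 0.27)]
top [0.39968769 0.04922873 1.44401618] [ 0.70823546 -0.70424486  0.03050728 -0.03887168] [[499.9041691864969, 0.0, 258.34929799347356], [0.0, 499.9041691864969, 192.39667390524608], [0.0, 0.0, 1.0]]
stub_arbor [([0.4232, 0.2335, 0.0002], 0.66), ([0.5456, 0.2315, 0.0041], 0.58), ([0.642, 0.1562, 0.001], 0.53
[... 530 characters left out ...]
array([ 1.07400055e+00,  2.86271898e-01,  1.57670899e+00,  1.48424161e-05,
        1.27860209e+00, -1.50001902e-01]), 'dq': array([-7.39694288e-04, -7.18715737e-04, -1.31373330e-03, -3.66568266e-04,
       -3.41948804e-04, -2.03957488e-05]), 'joint_efforts': array([-1.78126725e-04, -4.05958772e+01, -2.92944539e+01, -1.59810438e-04,
        4.85028595e-04,  9.30977215e-07]), 'eef_pos': array([0.22938344, 0.63481061, 0.23133875]), 'tcp_rot': array([ 1.72531444e-01,  9.85004011e-01,  6.84661170e-06, -5.20045993e-06]), 'contact_force': array([-0.02021969, -0.87995822, -0.22293996]), 'wrist_torque': array([ 0.02086983, -0.02347031, -0.00393743]), 'finger_force': 0.0, 'opening': 1.002497884697589}
```

View pics/scene0.png

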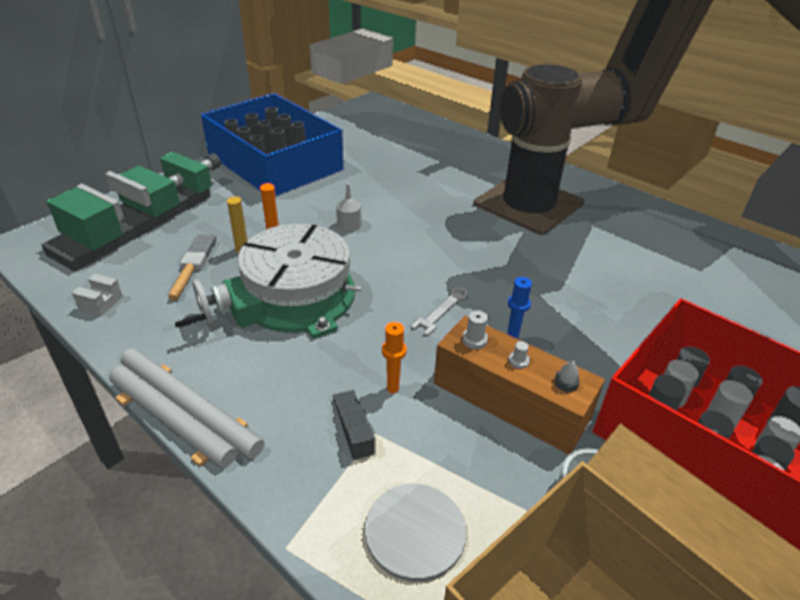

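View pics/top0.png

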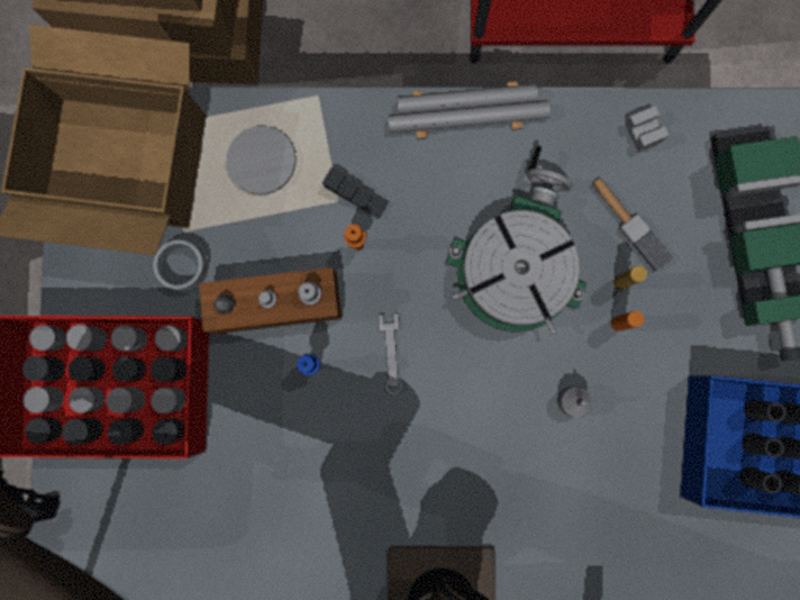

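The scene view shows the arbor candidates: a steel tool in the rack's near hole (477,325), orange standing on the bench (394,350) and blue on the bench (520,300). The steel one fits, being flat-nosed and in the rack. For the bar there is brass-yellow (236,222) and orange (268,205), and the yellow one fits. I'll confirm both in an enlarged crop and measure them there.

```bash
cat > h.py <<'E'
import numpy as np,cv2
from scipy.spatial.transform import Rotation as R
from plant import ctrl
def ray(r,uv):
    K=np.array(r["camera_matrix"]);d=R.from_quat(r["orientation"]).as_matrix()@np.linalg.solve(K,[uv[0],uv[1],1.])
    return np.array(r["xyz"]),d
def at_z(r,uv,z):
    o,d=ray(r,uv);return o+d*(z-o[2])/d[2]
def proj(r,p):
    K=np.array(r["camera_matrix"]);q=K@(R.from_quat(r["orientation"]).as_matrix().T@(np.array(p)-r["xyz"]));return q[:2]/q[2]
def tool(p):  # world target TCP -> shift in tool axes
    s=ctrl.get_state();return R.from_quat(s["tcp_rot"]).inv().apply(np.array(p)-s["eef_pos"])
E
python3 - <<'E'
from h import *
S=ctrl.read_camera("scene");T=ctrl.read_camera("top")
nose=[.5455,.2315,.134];bar=[.576,-.332,.12];bore=[.588,-.1385,.095]
til=[]
for r,p,n in((S,nose,"S nose"),(T,nose,"T nose"),(S,bar,"S bar"),(T,bar,"T bar"),(S,bore,"S bore"),(T,bore,"T bore")):
    u=proj(r,p);x0,y0=int(u[0])-22,int(u[1])-25
    c=r["pixels"][y0:y0+50,x0:x0+44,::-1]
    c=cv2.resize(c,(264,300),interpolation=cv2.INTER_NEAREST)
    cv2.putText(c,f"{x0},{y0}",(2,14),0,.5,(0,0,255),1)
    for k in range(0,44,10): cv2.line(c,(k*6,295),(k*6,300),(0,0,255),1)
    for k in range(0,50,10): cv2.line(c,(0,k*6),(5,k*6),(0,0,255),1)
    til.append(c);print(n,u.round(1))
cv2.imwrite("pics/crop.png",np.vstack([np.hstack([til[0],til[2],til[4]]),np.hstack([til[1],til[3],til[5]])]))
E
```

```text
S nose [304.1 204.1]
T nose [195.4 185.7]
S bar [149.  127.6]
T bar [407.8 176. ]
S bore [188.  161.4]
T bore [333.6 172.4]
```

View pics/crop.png

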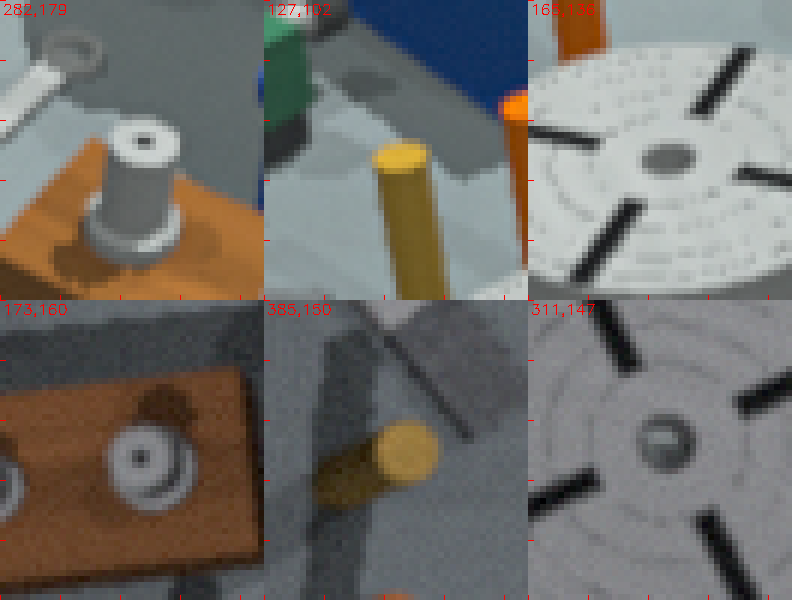

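The crop confirms a bright steel flat nose with a dark centre hole in the rack: S (305.5,202.2), T (195.7,185.8). The yellow brass bar top is at S (149.3,127.7), T (408.5,175). The bore mouth is at S (188.8,162), T (333.7,170.3).

```bash
cat >> h.py <<'E'
def tri(S,T,a,b):
    A=np.zeros((3,3));c=np.zeros(3)
    for r,uv in((S,a),(T,b)):
        o,d=ray(r,uv);d/=np.linalg.norm(d);P=np.eye(3)-np.outer(d,d);A+=P;c+=P@o
    return np.linalg.solve(A,c)
E
python3 - <<'E'
from h import *
S=ctrl.read_camera("scene");T=ctrl.read_camera("top")
for n,a,b,z in(("nose",(305.5,202.2),(195.7,185.8),.138),("bar",(149.3,127.7),(408.5,175.),.12),("bore",(188.8,162.),(333.7,170.3),.095)):
    print(n,tri(S,T,a,b).round(4),at_z(S,a,z).round(4),at_z(T,b,z).round(4))
rk=ctrl.masks_of("top","tool_rack")
if rk: print(cv2.minAreaRect(np.argwhere(rk[0]["region"])[:,::-1].astype(np.float32)))
s=ctrl.get_state();M=R.from_quat(s["tcp_rot"]).as_matrix();print(M.round(3))
E
```

```text
nose [0.5438 0.2314 0.1391] [0.5416 0.2321 0.138 ] [0.5449 0.2301 0.138 ]
bar [ 0.577  -0.3325  0.1202] [ 0.5759 -0.3307  0.12  ] [ 0.5786 -0.334   0.12  ]
bore [ 0.5913 -0.1362  0.0963] [ 0.5884 -0.1346  0.095 ] [ 0.5939 -0.1389  0.095 ]
((172.74624633789062, 192.39630126953125), (35.36016845703125, 89.62544250488281), 83.34557342529297)
[[-0.94  0.34 -0.  ]
 [ 0.34  0.94 -0.  ]
 [ 0.   -0.   -1.  ]]
```

Run:
```python
from h import *
print(tool([.5442,.2312,.17]).round(4),tool([.5442,.2312,.105]).round(4))
```

```text
[-0.4333 -0.2726  0.0613] [-0.4333 -0.2726  0.1263]
```

```bash
python3 -m inch '-0.433,-0.273,0,0,0,0,0.65;-0.433,-0.273,0,0,0,0,0.65;-0.433,-0.273,0,0,0,0,0.65;-0.433,-0.273,0,0,0,0,0.65;-0.433,-0.273,0,0,0,0,0.65;-0.433,-0.273,0,0,0,0,0.65;-0.433,-0.273,0,0,0,0,0.65;-0.433,-0.273,0.0,0,0,0,0.65;-0.433,-0.273,0.03,0,0,0,0.65;-0.433,-0.273,0.061,0,0,0,0.65' 40
python3 - <<'E'
from h import *
print(tool([.5442,.2312,.17]).round(4))
S=ctrl.read_camera("scene");T=ctrl.read_camera("top");t=ctrl.get_state()["eef_pos"]
til=[]
for r,p in((S,t),(T,t)):
    u=proj(r,p);x0,y0=int(u[0])-33,int(u[1])-50
    til.append(cv2.resize(r["pixels"][y0:y0+100,x0:x0+66,::-1],(396,600),interpolation=cv2.INTER_CUBIC))
cv2.imwrite("pics/above.png",np.hstack(til))
E
```

```text
time: 2.4
eef_pos: [0.5453, 0.2294, 0.1704]
tcp_rot: [0.174, 0.985, 0.0, 0.001]
contact_force: [-0.4, 0.2, -0.7]
opening: 0.654
finger_force: 0.0
[0.0017 0.0013 0.0004]
```

View pics/above.png

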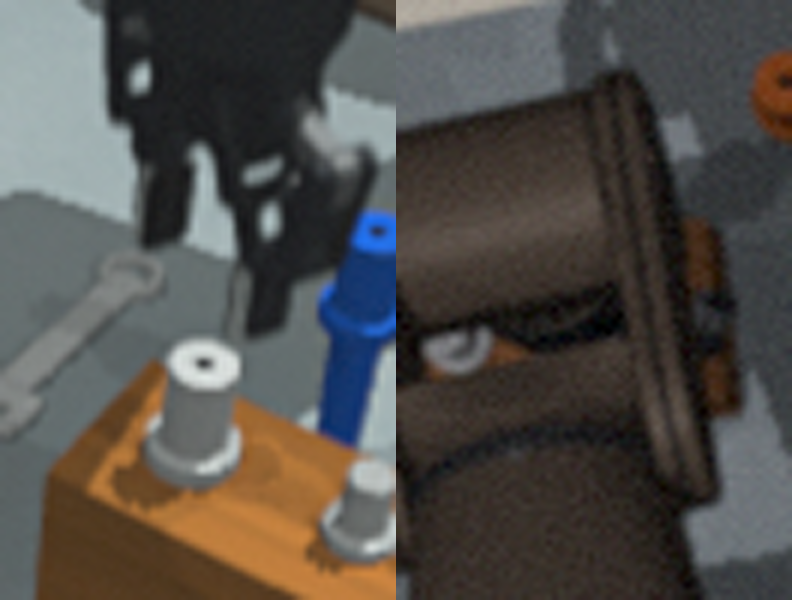

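The open fingers straddle the nose (left half, nose top at crop (205,362)). Descending to grip.

```bash
python3 -m inch '0,0,0.04,0,0,0,0.65;0,0,0.064,0,0,0,0.65;0,0,0.064,0,0,0,0.65;0,0,0.064,0,0,0,0.0;0,0,0.064,0,0,0,0.0;0,0,0.064,0,0,0,0.0;0,0,0.064,0,0,0,0.0' 40
```

```text
time: 3.38
eef_pos: [0.5451, 0.231, 0.1089]
tcp_rot: [0.172, 0.985, 0.001, 0.002]
contact_force: [-2.1, -1.5, 5.4]
opening: 0.317
finger_force: 39.7
```

```bash
python3 -m inch '0,0,-0.03,0,0,0,0;0,0,-0.08,0,0,0,0;0,0,-0.14,0,0,0,0;0,0,-0.14,0,0,0,0;0,0,-0.14,0,0,0,0' 60
python3 - <<'E'
from h import *
print(ctrl.get_state())
print(tool([.589,-.1375,.245]).round(4))
E
```

```text
time: 4.0
eef_pos: [0.5426, 0.2307, 0.2442]
tcp_rot: [0.173, 0.985, -0.001, -0.002]
contact_force: [-0.3, 0.7, -5.9]
opening: 0.312
finger_force: 60.5
{'time': 4.0, 'qpos': array([ 2.29955778e-01,  9.16803088e-02,  1.77733077e+00,  2.10686108e-04,
        1.27588673e+00, -9.94057401e-01]), 'dq': array([-0.00102468,  0.02878357,  0.03812538, -0.00107894,  0.00387457,
       -0.00164041]), 'joint_efforts': array([-2.21120608e-03, -3.79580748e+01, -3.40339243e+01,  1.02563194e-02,
       -6.59355987e-02,  3.24891816e-04]), 'eef_pos': array([0.54261057, 0.23070282, 0.24424149]), 'tcp_rot': array([ 1.72554140e-01,  9.84998644e-01, -5.55974688e-04, -1.55950226e-03]), 'contact_force': array([-0.31869741,  0.66217892, -5.8992218 ]), 'wrist_torque': array([-0.06522915,  0.06504034,  0.00455225]), 'finger_force': 60.48944592475891, 'opening': 0.31161007301154725}
[-0.1688 -0.3305 -0.0007]
```

```bash
python3 -m inch '-0.028,-0.055,0,0,0,0,0;-0.056,-0.11,0,0,0,0,0;-0.084,-0.165,0,0,0,0,0;-0.112,-0.22,0,0,0,0,0;-0.14,-0.275,0,0,0,0,0;-0.169,-0.33,0,0,0,0,0;-0.169,-0.33,0.02,0,0,0,0;-0.169,-0.33,0.02,0,0,0,0'
cat > look.py <<'E'
import sys
from h import *
S=ctrl.read_camera("scene");T=ctrl.read_camera("top");s=ctrl.get_state();t=s["eef_pos"]
print(t.round(4),s["tcp_rot"].round(4),s["contact_force"].round(1))
z=R.from_quat(s["tcp_rot"]).apply([0,0,1.])
b=t+z*.103
til=[]
for r,p in((S,b),(T,b)):
    u=proj(r,p);x0,y0=int(u[0])-33,int(u[1])-50
    c=cv2.resize(r["pixels"][y0:y0+100,x0:x0+66,::-1],(396,600),interpolation=cv2.INTER_CUBIC)
    cv2.putText(c,f"{x0},{y0}",(2,14),0,.5,(0,0,255),1);til.append(c)
    print("bottom proj",((u-[x0,y0]+.5)*6).round(1),"bore",((proj(r,[.591,-.1365,.095])-[x0,y0]+.5)*6).round(1),"axis hi",((proj(r,b-[0,0,.08])-[x0,y0]+.5)*6).round(1))
cv2.imwrite(sys.argv[1],np.hstack(til))
E
python3 look.py pics/hov.png
```

```text
time: 5.0
eef_pos: [0.5874, -0.1357, 0.22]
tcp_rot: [0.173, 0.985, 0.002, -0.006]
contact_force: [-0.1, 0.3, -5.0]
opening: 0.309
finger_force: 61.0
[ 0.5894 -0.1352  0.2237] [ 1.719e-01  9.851e-01  7.000e-04 -2.400e-03] [-0.3 -0.  -4.9]
bottom proj [205.7 306. ] bore [204.9 351.7] axis hi [219.5 441.9]
bottom proj [204.6 307.6] bore [200.  311.1] axis hi [181.1 331.5]
```

View pics/hov.png

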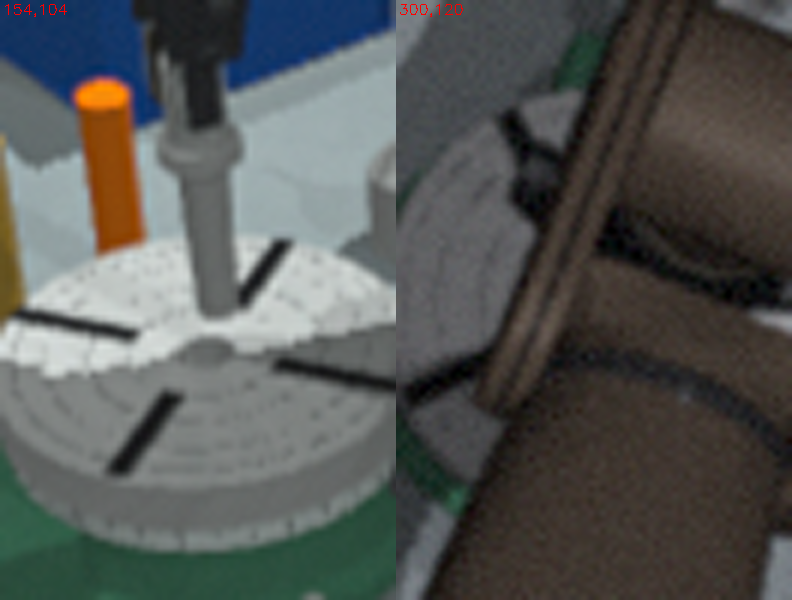

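The left half shows the arbor hanging vertical, shank end at crop (217,306), bore at about (210,352); the arm blocks the top view. I'll measure sub-pixel in the scene camera.

```bash
cat > meas.py <<'E'
from h import *
im0=cv2.resize(cv2.imread("pics/scene0.png"),(512,384),interpolation=cv2.INTER_AREA)
g=cv2.cvtColor(im0,6).astype(float)[150:174,172:206]
G=cv2.resize(g,None,fx=8,fy=8,interpolation=cv2.INTER_CUBIC)
m=((G<np.percentile(G,90)-55)).astype(np.uint8)
n,l,st,c=cv2.connectedComponentsWithStats(m)
k=min(range(1,n),key=lambda i:np.hypot(*(c[i]-[17*8,12*8]))if st[i,4]>200 else 1e9)
bore=c[k]/8-.5+.5/8+[172,150];print("bore px",bore.round(2),st[k][2:]/8)
S=ctrl.read_camera("scene");s=ctrl.get_state();t=s["eef_pos"];g=cv2.cvtColor(S["pixels"],7).astype(float)
print("tcp",t.round(4),"bore@z scene",at_z(S,bore,.095).round(4))
b=proj(S,t-[0,0,.105]);print("pred bottom",b.round(2))
for v in range(int(b[1])-16,int(b[1])+6,2):
    u0=int(b[0])-9;row=g[v,u0:u0+21];print(v,u0,row.astype(int).tolist())
E
python3 meas.py
```

```text
bore px [188.01 162.12] [  8.875   5.25  292.875]
tcp [ 0.5901 -0.1353  0.2251] bore@z scene [ 0.5903 -0.1357  0.095 ]
pred bottom [187.42 154.82]
138 178 [172, 171, 170, 171, 169, 147, 94, 91, 99, 102, 102, 100, 95, 107, 150, 169, 168, 166, 167, 166, 167]
140 178 [160, 171, 171, 169, 171, 160, 102, 94, 97, 101, 102, 101, 98, 104, 138, 170, 169, 167, 167, 168, 165]
142 178 [145, 170, 168, 166, 169, 162, 122, 93, 96, 98, 102, 102, 99, 103, 137, 173, 172, 171, 169, 167, 166]
144 178 [174, 190, 198, 197, 195, 185, 155, 96, 95, 100, 102, 102, 98, 103, 152, 209, 203, 192, 193, 195, 180]
146 178 [200, 207, 192, 192, 206, 211, 191, 102, 92, 99, 100, 101, 97, 99, 144, 209, 208, 206, 197, 143, 68]
148 178 [198, 204, 201, 203, 197, 209, 194, 119, 93, 99, 101, 103, 98, 94, 125, 189, 197, 185, 112, 43, 32]
150 178 [206, 206, 206, 209, 207, 209, 199, 149, 94, 95, 100, 103, 100, 97, 129, 194, 168, 75, 28, 37, 98]
152 178 [199, 200, 194, 201, 196, 202, 193, 169, 97, 93, 101, 102, 100, 99, 99, 101, 45, 34, 70, 131, 182]
154 178 [198, 197, 194, 197, 201, 205, 209, 184, 120, 93, 98, 99, 100, 98, 89, 63, 45, 90, 165, 206, 208]
156 178 [198, 198, 192, 178, 177, 187, 180, 193, 181, 156, 132, 134, 146, 171, 189, 201, 182, 189, 204, 193, 196]
158 178 [174, 179, 200, 196, 195, 195, 195, 197, 206, 211, 211, 212, 209, 209, 209, 206, 205, 204, 203, 205, 204]
```

Run:
```python
from h import *
S=ctrl.read_camera("scene");t=ctrl.get_state()["eef_pos"];B=at_z(S,(188.0,162.1),.095)
for o in(.103,.105,.107):
    a=at_z(S,(189.0,154.1),t[2]-o);d=B-a;print(o,a.round(4),d.round(4),"target tcp",(t+d).round(4),tool([t[0]+d[0],t[1]+d[1],t[2]]).round(4))
```

```text
0.103 [ 0.5874 -0.1314  0.1231] [ 0.0029 -0.0045 -0.0281] target tcp [ 0.5934 -0.1399  0.198 ] [-0.0042 -0.0032 -0.    ]
0.105 [ 0.5856 -0.1337  0.1211] [ 0.0046 -0.0021 -0.0261] target tcp [ 0.5952 -0.1376  0.2   ] [-0.0051 -0.0004 -0.    ]
0.107 [ 0.5839 -0.136   0.1191] [ 0.0064  0.0002 -0.0241] target tcp [ 0.597  -0.1352  0.202 ] [-0.006   0.0023 -0.    ]
```

```bash
python3 -m inch '-0.0048,-0.0008,0.01,0,0,0,0;-0.0048,-0.0008,0.02,0,0,0,0;-0.0048,-0.0008,0.02,0,0,0,0;-0.0048,-0.0008,0.02,0,0,0,0'; python3 meas.py
```

```text
time: 5.7
eef_pos: [0.5948, -0.1392, 0.2062]
tcp_rot: [0.172, 0.985, 0.0, -0.0]
contact_force: [-0.5, -0.5, -4.0]
opening: 0.308
finger_force: 61.1
bore px [188.01 162.12] [  8.875   5.25  292.875]
tcp [ 0.595  -0.1393  0.2066] bore@z scene [ 0.5903 -0.1357  0.095 ]
pred bottom [185.7 160.4]
144 176 [118, 138, 175, 193, 196, 168, 96, 93, 97, 101, 103, 99, 96, 128, 191, 208, 208, 205, 200, 193, 192]
146 176 [202, 205, 201, 206, 195, 175, 106, 92, 96, 102, 101, 100, 95, 120, 180, 209, 207, 205, 205, 206, 196]
148 176 [207, 204, 198, 206, 205, 201, 142, 94, 96, 99, 101, 102, 97, 110, 164, 209, 200, 184, 193, 185, 112]
150 176 [200, 209, 207, 206, 208, 202, 148, 93, 95, 101, 101, 102, 99, 108, 158, 206, 200, 195, 163, 73, 30]
152 176 [205, 207, 209, 206, 199, 206, 177, 97, 92, 98, 103, 102, 98, 101, 150, 208, 188, 117, 44, 33, 70]
154 176 [176, 195, 200, 204, 205, 211, 197, 129, 94, 97, 101, 103, 100, 94, 125, 167, 93, 44, 41, 89, 164]
156 176 [200, 200, 198, 197, 192, 182, 170, 145, 95, 96, 102, 103, 99, 96, 138, 210, 211, 201, 181, 190, 203]
158 176 [148, 167, 168, 172, 196, 197, 196, 167, 96, 95, 101, 102, 101, 97, 134, 204, 210, 206, 206, 205, 205]
160 176 [124, 190, 212, 207, 204, 201, 201, 185, 112, 96, 100, 101, 102, 98, 107, 145, 176, 195, 198, 198, 198]
162 176 [210, 211, 210, 208, 190, 176, 132, 110, 88, 95, 100, 102, 101, 96, 98, 87, 96, 137, 158, 158, 145]
164 176 [183, 171, 132, 128, 126, 131, 132, 127, 114, 118, 110, 107, 108, 104, 104, 111, 110, 112, 110, 100, 99]
```

```bash
python3 -m inch '0.0024,0.0007,0,0,0,0,0;0.0024,0.0007,0.006,0,0,0,0;0.0024,0.0007,0.012,0,0,0,0;0.0024,0.0007,0.018,0,0,0,0' 40
```

```text
time: 6.25
eef_pos: [0.5926, -0.1378, 0.1876]
tcp_rot: [0.173, 0.985, 0.0, -0.0]
contact_force: [0.4, -0.1, -4.0]
opening: 0.304
finger_force: 61.1
```

In the bore with no contact. Carry on down, watching side forces.

```bash
python3 -m inch '0,0,0.008,0,0,0,0;0,0,0.016,0,0,0,0;0,0,0.024,0,0,0,0;0,0,0.03,0,0,0,0' 30
```

```text
time: 6.75
eef_pos: [0.5929, -0.1378, 0.1578]
tcp_rot: [0.173, 0.985, 0.0, 0.0]
contact_force: [-0.1, 0.6, -3.9]
opening: 0.305
finger_force: 61.2
```

```bash
python3 -m inch '0,0,0.007,0,0,0,0;0,0,0.014,0,0,0,0;0,0,0.02,0,0,0,0;0,0,0.02,0,0,0,0' 30; python3 -m inch '0,0,0.003,0,0,0,0;0,0,0.006,0,0,0,0;0,0,0.006,0,0,0,0'
```

```text
time: 7.25
eef_pos: [0.593, -0.1376, 0.1376]
tcp_rot: [0.173, 0.985, 0.0, 0.0]
contact_force: [2.0, 0.0, -7.3]
opening: 0.306
finger_force: 60.8
time: 7.62
eef_pos: [0.5932, -0.1377, 0.1324]
tcp_rot: [0.173, 0.985, 0.0, 0.001]
contact_force: [3.3, 1.0, -4.3]
opening: 0.308
finger_force: 61.1
```

```bash
python3 -m inch '-0.0008,0.0002,0.002,0,0,0,0;-0.0008,0.0002,0.004,0,0,0,0;-0.0008,0.0002,0.006,0,0,0,0;-0.0008,0.0002,0.006,0,0,0,0'
```

```text
time: 8.12
eef_pos: [0.5936, -0.1378, 0.1262]
tcp_rot: [0.173, 0.985, 0.0, -0.0]
contact_force: [0.5, 1.9, -3.6]
opening: 0.303
finger_force: 61.2
```

```bash
python3 -m inch '0.0001,0.0005,0.001,0,0,0,0;0.0001,0.0005,0.002,0,0,0,0;0.0001,0.0005,0.002,0,0,0,0'
```

```text
time: 8.5
eef_pos: [0.5939, -0.1377, 0.1251]
tcp_rot: [0.172, 0.985, -0.0, 0.0]
contact_force: [-1.8, 0.4, 3.0]
opening: 0.308
finger_force: 61.5
```

Wedging begins. Release gently, then lift clear.

```bash
python3 -m inch '0,0,0,0,0,0,0.45;0,0,0,0,0,0,0.6;0,0,0,0,0,0,0.6;0,0,-0.05,0,0,0,0.6;0,0,-0.11,0,0,0,0.65;0,0,-0.13,0,0,0,0.65' 40
python3 - <<'E'
from h import *
T=ctrl.read_camera("top")
print(tool([.5775,-.332,.26]).round(4),tool([.5775,-.332,.08]).round(4),ctrl.get_state()["eef_pos"])
E
```

```text
time: 9.25
eef_pos: [0.5956, -0.1382, 0.2598]
tcp_rot: [0.172, 0.985, -0.001, 0.004]
contact_force: [0.5, -0.6, -0.2]
opening: 0.651
finger_force: 0.0
[-0.0485 -0.1884  0.0015] [-0.0467 -0.1882  0.1815] [ 0.59590776 -0.13836422  0.26085356]
```

```bash
python3 -m inch '-0.015,-0.06,0,0,0,0,0.65;-0.03,-0.12,0,0,0,0,0.65;-0.047,-0.189,0,0,0,0,0.65;-0.047,-0.189,0.05,0,0,0,0.65;-0.047,-0.189,0.1,0,0,0,0.65;-0.047,-0.189,0.1,0,0,0,0.65' 40
python3 - <<'E'
from h import *
print(tool([.577,-.332,.076]).round(4))
S=ctrl.read_camera("scene");t=ctrl.get_state()["eef_pos"]
u=proj(S,[.577,-.332,.1]);x0,y0=int(u[0])-40,int(u[1])-60
a=cv2.resize(S["pixels"][y0:y0+100,x0:x0+66,::-1],(396,600),interpolation=cv2.INTER_CUBIC)
u=proj(S,[.593,-.137,.12]);x0,y0=int(u[0])-33,int(u[1])-50
b=cv2.resize(S["pixels"][y0:y0+100,x0:x0+66,::-1],(396,600),interpolation=cv2.INTER_CUBIC)
cv2.imwrite("pics/bar.png",np.hstack([a,b]))
E
```

```text
time: 10.05
eef_pos: [0.5697, -0.3285, 0.1463]
tcp_rot: [0.173, 0.985, 0.004, -0.007]
contact_force: [-0.3, -0.5, 0.8]
opening: 0.649
finger_force: 0.0
[-0.009  -0.0011  0.0701]
```

View pics/bar.png

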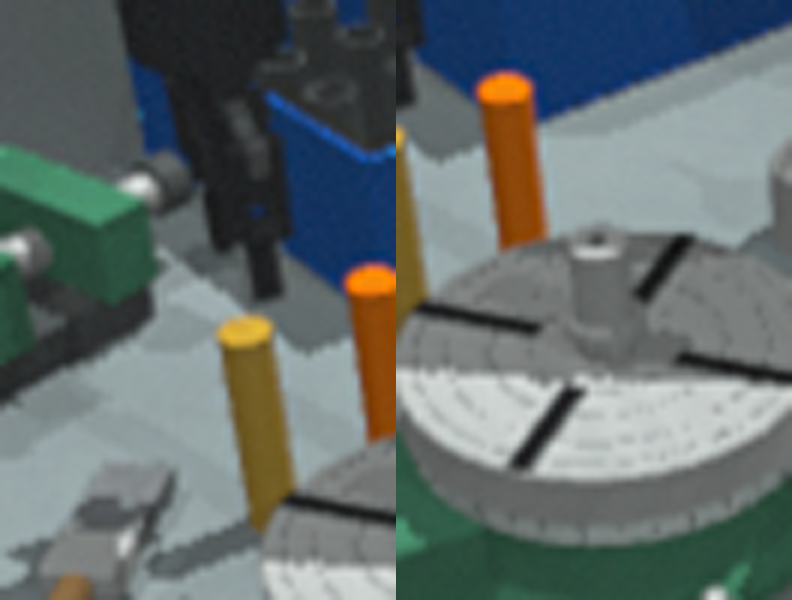

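The right half shows the arbor standing upright in the bore, nose at crop (598,240). The left half shows the gripper above the brass bar, bar top at (245,330). Settle, then correct.

```bash
python3 -m inch '0,0,0,0,0,0,0.65;0,0,0,0,0,0,0.65'
python3 - <<'E'
from h import *
print(tool([.577,-.332,.076]).round(4))
E
```

```text
time: 10.35
eef_pos: [0.5751, -0.3318, 0.1575]
tcp_rot: [0.172, 0.985, -0.001, 0.002]
contact_force: [0.7, 0.0, 0.5]
opening: 0.652
finger_force: 0.0
[-0.0015  0.0006  0.0815]
```

```bash
python3 -m inch '-0.001,0,0.04,0,0,0,0.65;-0.001,0,0.078,0,0,0,0.65;-0.001,0,0.078,0,0,0,0.65;-0.001,0,0.078,0,0,0,0.65;-0.001,0,0.078,0,0,0,0;-0.001,0,0.078,0,0,0,0;-0.001,0,0.078,0,0,0,0;-0.001,0,0.078,0,0,0,0' 80
```

```text
time: 11.35
eef_pos: [0.576, -0.3322, 0.0791]
tcp_rot: [0.173, 0.985, -0.001, 0.002]
contact_force: [0.0, 1.8, 6.4]
opening: 0.313
finger_force: 78.3
```

```bash
python3 -m inch '0,0,-0.03,0,0,0,0;0,0,-0.08,0,0,0,0;0,0,-0.14,0,0,0,0;0,0,-0.19,0,0,0,0;0,0,-0.19,0,0,0,0;0,0,-0.19,0,0,0,0'
python3 - <<'E'
from h import *
print(tool([.5915,-.137,.26]).round(4))
E
```

```text
time: 12.1
eef_pos: [0.5732, -0.3304, 0.2624]
tcp_rot: [0.173, 0.985, 0.001, -0.003]
contact_force: [-0.9, -0.3, -6.5]
opening: 0.313
finger_force: 79.4
[0.0485 0.1881 0.003 ]
```

```bash
python3 -m inch '0.012,0.047,0,0,0,0,0;0.024,0.094,0,0,0,0,0;0.036,0.141,0,0,0,0,0;0.048,0.188,0,0,0,0,0;0.048,0.188,0,0,0,0,0;0.048,0.188,0,0,0,0,0;0.048,0.188,0,0,0,0,0'
python3 - <<'E'
from h import *
S=ctrl.read_camera("scene");t=ctrl.get_state()["eef_pos"];print(t,tool([.5915,-.137,.26]).round(4))
p=S["pixels"][:,:,::-1];u=proj(S,[.592,-.137,.16]);x0,y0=int(u[0])-33,int(u[1])-50
print(x0,y0,"bar end",(proj(S,t-[0,0,.079])-[x0,y0]+.5)*6)
print("10mm down",(proj(S,t-[0,0,.089])-[x0,y0]+.5)*6)
cv2.imwrite("pics/tap0.png",cv2.resize(p[y0:y0+100,x0:x0+66],(396,600),interpolation=cv2.INTER_CUBIC))
E
```

```text
time: 12.98
eef_pos: [0.5927, -0.1392, 0.2644]
tcp_rot: [0.173, 0.985, 0.0, -0.001]
contact_force: [-0.9, 0.1, -6.6]
opening: 0.306
finger_force: 80.4
[ 0.59287767 -0.1393629   0.26501523] [0.0021 0.0018 0.005 ]
152 92 bar end [192.36538426 257.27412425]
10mm down [194.37691696 276.35159042]
```

View pics/tap0.png

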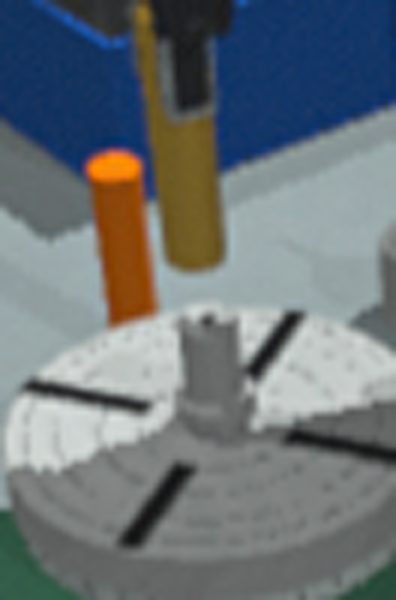

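Bar end at crop (195,257), nose top at (208,319): the bar sits about 3 mm to the left, so correct and come to a few mm above.

```bash
python3 -m inch '0.003,0.001,0.007,0,0,0,0;0.003,0.001,0.014,0,0,0,0;0.003,0.001,0.021,0,0,0,0;0.003,0.001,0.025,0,0,0,0;0.003,0.001,0.025,0,0,0,0;0.003,0.001,0.025,0,0,0,0'
```

```text
time: 13.78
eef_pos: [0.5911, -0.1364, 0.2417]
tcp_rot: [0.173, 0.985, -0.0, 0.0]
contact_force: [0.3, -0.7, -6.2]
opening: 0.311
finger_force: 80.4
```

```bash
python3 -m inch '0,0,0.003,0,0,0,0;0,0,0.006,0,0,0,0';python3 -m inch '0,0,0.003,0,0,0,0'
```

```text
time: 14.02
eef_pos: [0.591, -0.1364, 0.2353]
tcp_rot: [0.172, 0.985, -0.0, 0.0]
contact_force: [0.5, -0.5, -6.3]
opening: 0.308
finger_force: 80.4
time: 14.15
eef_pos: [0.5909, -0.1363, 0.2321]
tcp_rot: [0.173, 0.985, 0.0, -0.0]
contact_force: [-0.1, 0.8, -4.1]
opening: 0.308
finger_force: 80.6
```

```bash
python3 -m inch '0,0,0.003,0,0,0,0'
```

```text
time: 14.28
eef_pos: [0.5912, -0.1365, 0.2303]
tcp_rot: [0.173, 0.985, -0.0, 0.0]
contact_force: [-1.7, 0.4, 0.7]
opening: 0.307
finger_force: 81.0
```

```bash
python3 -m inch '0,0,0.003,0,0,0,0'
```

```text
time: 14.4
eef_pos: [0.5916, -0.1367, 0.229]
tcp_rot: [0.172, 0.985, -0.0, 0.001]
contact_force: [-3.8, 1.1, 7.4]
opening: 0.309
finger_force: 81.6
```

```bash
python3 -m inch '0,0,0.003,0,0,0,0'; python3 -m inch '0,0,-0.01,0,0,0,0;0,0,-0.013,0,0,0,0;0,0,-0.013,0,0,0,0'
```

```text
time: 14.52
eef_pos: [0.592, -0.1367, 0.2278]
tcp_rot: [0.172, 0.985, -0.0, 0.002]
contact_force: [-4.6, 2.0, 14.2]
opening: 0.311
finger_force: 82.1
time: 14.9
eef_pos: [0.5907, -0.1363, 0.2356]
tcp_rot: [0.173, 0.985, 0.0, -0.0]
contact_force: [0.5, -0.2, -5.8]
opening: 0.312
finger_force: 80.8
```

```bash
python3 -m inch '0,0,0.003,0,0,0,0;0,0,0.006,0,0,0,0;0,0,0.009,0,0,0,0;0,0,0.012,0,0,0,0';python3 -m inch '0,0,0.003,0,0,0,0'
```

```text
time: 15.4
eef_pos: [0.5915, -0.1366, 0.2276]
tcp_rot: [0.172, 0.985, -0.0, 0.001]
contact_force: [-4.7, 1.4, 10.3]
opening: 0.31
finger_force: 81.5
time: 15.52
eef_pos: [0.592, -0.1368, 0.2274]
tcp_rot: [0.172, 0.985, -0.001, 0.002]
contact_force: [-6.4, 2.0, 18.0]
opening: 0.311
finger_force: 82.2
```

```bash
python3 -m inch '0,0,-0.008,0,0,0,0;0,0,-0.013,0,0,0,0;0,0,-0.013,0,0,0,0' 110; python3 -m inch '0,0,0.003,0,0,0,0;0,0,0.006,0,0,0,0;0,0,0.009,0,0,0,0;0,0,0.012,0,0,0,0';python3 -m inch '0,0,0.002,0,0,0,0'
```

```text
time: 15.9
eef_pos: [0.5908, -0.1364, 0.2339]
tcp_rot: [0.173, 0.985, 0.0, -0.0]
contact_force: [-0.1, -0.7, -6.2]
opening: 0.301
finger_force: 108.3
time: 16.4
eef_pos: [0.5917, -0.1366, 0.227]
tcp_rot: [0.172, 0.985, -0.0, 0.001]
contact_force: [-5.6, 3.7, 14.6]
opening: 0.306
finger_force: 108.7
time: 16.52
eef_pos: [0.592, -0.1367, 0.2269]
tcp_rot: [0.172, 0.985, -0.001, 0.002]
contact_force: [-7.4, 2.5, 18.0]
opening: 0.302
finger_force: 109.0
```

```bash
for i in 1; do python3 -m inch '0,0,-0.008,0,0,0,0;0,0,-0.013,0,0,0,0;0,0,-0.013,0,0,0,0;0,0,-0.010,0,0,0,0;0,0,-0.007,0,0,0,0;0,0,-0.004,0,0,0,0;0,0,-0.001,0,0,0,0'; done; python3 -m inch '0,0,0.002,0,0,0,0'; python3 -m inch '0,0,0.001,0,0,0,0'
```

```text
time: 17.4
eef_pos: [0.5918, -0.1367, 0.2266]
tcp_rot: [0.172, 0.985, -0.0, 0.001]
contact_force: [-6.7, 3.4, 16.5]
opening: 0.304
finger_force: 109.0
time: 17.52
eef_pos: [0.5921, -0.1368, 0.2266]
tcp_rot: [0.172, 0.985, -0.001, 0.002]
contact_force: [-8.4, 2.9, 20.3]
opening: 0.302
finger_force: 109.3
time: 17.65
eef_pos: [0.5922, -0.1368, 0.2266]
tcp_rot: [0.172, 0.985, -0.001, 0.002]
contact_force: [-8.8, 3.5, 21.1]
opening: 0.304
finger_force: 109.4
```

```bash
python3 -m inch '0,0,-0.008,0,0,0,0;0,0,-0.014,0,0,0,0;0,0,-0.014,0,0,0,0;0,0,-0.011,0,0,0,0;0,0,-0.008,0,0,0,0;0.0004,0,-0.005,0,0,0,0;0.0008,-0.0002,-0.002,0,0,0,0;0.0012,-0.0004,0.001,0,0,0,0'; python3 -m inch '0.0003,0,0.001,0,0,0,0'
```

```text
time: 18.65
eef_pos: [0.5918, -0.1368, 0.226]
tcp_rot: [0.172, 0.985, -0.001, 0.003]
contact_force: [-6.6, 2.9, 24.2]
opening: 0.303
finger_force: 109.9
time: 18.77
eef_pos: [0.5917, -0.1368, 0.226]
tcp_rot: [0.172, 0.985, -0.001, 0.004]
contact_force: [-7.4, 4.2, 23.9]
opening: 0.306
finger_force: 109.8
```

```bash
python3 -m inch '0,0,-0.008,0,0,0,0;-0.0012,0.0004,-0.015,0,0,0,0;-0.0012,0.0004,-0.015,0,0,0,0;-0.0012,0.0004,-0.012,0,0,0,0;-0.0012,0.0004,-0.009,0,0,0,0;-0.001,0.0003,-0.006,0,0,0,0;-0.0005,0.0002,-0.003,0,0,0,0;0,0,0,0,0,0,0';python3 -m inch '0,0,-0.008,0,0,0,0;-0.0012,0.0004,-0.015,0,0,0,0;-0.0012,0.0004,-0.015,0,0,0,0;-0.0012,0.0004,-0.012,0,0,0,0;-0.0012,0.0004,-0.009,0,0,0,0;-0.001,0.0003,-0.006,0,0,0,0;-0.0005,0.0002,-0.003,0,0,0,0;0,0,0,0,0,0,0'
```

```text
time: 19.77
eef_pos: [0.5915, -0.1367, 0.2256]
tcp_rot: [0.172, 0.985, -0.001, 0.003]
contact_force: [-8.6, 4.8, 27.3]
opening: 0.301
finger_force: 110.2
time: 20.78
eef_pos: [0.5915, -0.1367, 0.2254]
tcp_rot: [0.172, 0.985, -0.001, 0.003]
contact_force: [-8.4, 3.8, 26.6]
opening: 0.302
finger_force: 110.0
```

```bash
python3 -m inch '0,0,-0.008,0,0,0,0;-0.0012,0.0004,-0.015,0,0,0,0;-0.0012,0.0004,-0.015,0,0,0,0;-0.0012,0.0004,-0.012,0,0,0,0;-0.0012,0.0004,-0.009,0,0,0,0;-0.001,0.0003,-0.006,0,0,0,0;-0.0005,0.0002,-0.003,0,0,0,0;0,0,0,0,0,0,0';python3 -m inch '0,0,-0.008,0,0,0,0;-0.0012,0.0004,-0.015,0,0,0,0;-0.0012,0.0004,-0.015,0,0,0,0;-0.0012,0.0004,-0.012,0,0,0,0;-0.0012,0.0004,-0.009,0,0,0,0;-0.001,0.0003,-0.006,0,0,0,0;-0.0005,0.0002,-0.003,0,0,0,0;0,0,0,0,0,0,0'; python3 -m inch '0,0,-0.008,0,0,0,0;-0.0012,0.0004,-0.025,0,0,0,0;-0.0012,0.0004,-0.025,0,0,0,0'
python3 - <<'E'
from h import *
S=ctrl.read_camera("scene");p=S["pixels"][:,:,::-1]
u=proj(S,[.592,-.137,.12]);x0,y0=int(u[0])-25,int(u[1])-22
c=cv2.resize(p[y0:y0+44,x0:x0+50],(700,600),interpolation=cv2.INTER_CUBIC)
k=proj(S,[.5903,-.1357,.145])-[x0,y0]+.5;print("home nose centre",k*[14,600/44])
k=proj(S,[.5903,-.1357,.150])-[x0,y0]+.5;print("+5mm",k*[14,600/44])
cv2.imwrite("pics/collar.png",c)
E
```

```text
time: 21.78
eef_pos: [0.5914, -0.1367, 0.2252]
tcp_rot: [0.172, 0.985, -0.0, 0.003]
contact_force: [-8.0, 4.4, 26.0]
opening: 0.305
finger_force: 110.0
time: 22.78
eef_pos: [0.5914, -0.1367, 0.225]
tcp_rot: [0.172, 0.985, -0.0, 0.003]
contact_force: [-7.6, 3.6, 26.1]
opening: 0.302
finger_force: 110.0
time: 23.15
eef_pos: [0.5914, -0.1366, 0.2423]
tcp_rot: [0.173, 0.985, -0.0, 0.001]
contact_force: [-0.0, 0.6, -5.6]
opening: 0.302
finger_force: 108.4
home nose centre [364.06916182 215.74745246]
+5mm [361.87855578 194.91073298]
```

View pics/collar.png

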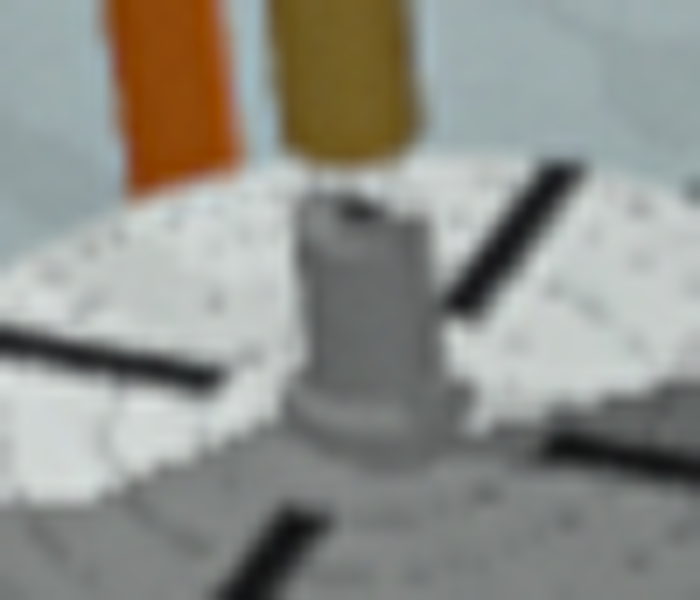

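The nose hole shows at crop (362,208), and home would be about 215, so it is still about 1–2 mm up. More taps, slightly firmer.

```bash
python3 -m inch '0,0,0.006,0,0,0,0;0,0,0.013,0,0,0,0;0,0,0.016,0,0,0,0;0.0002,0,0.019,0,0,0,0;0.0007,-0.0002,0.022,0,0,0,0;0.0012,-0.0004,0.025,0,0,0,0;0.0014,-0.0005,0.0265,0,0,0,0';python3 -m inch '0,0,-0.008,0,0,0,0;-0.0014,0.0005,-0.015,0,0,0,0;-0.0014,0.0005,-0.015,0,0,0,0;-0.0014,0.0005,-0.012,0,0,0,0;-0.0014,0.0005,-0.009,0,0,0,0;-0.001,0.0003,-0.006,0,0,0,0;-0.0005,0.0002,-0.003,0,0,0,0;0,0,0,0,0,0,0'
```

```text
time: 24.08
eef_pos: [0.5912, -0.1366, 0.2248]
tcp_rot: [0.172, 0.985, -0.0, 0.003]
contact_force: [-8.1, 4.6, 25.7]
opening: 0.302
finger_force: 110.1
time: 25.08
eef_pos: [0.5915, -0.1367, 0.2245]
tcp_rot: [0.172, 0.985, -0.001, 0.004]
contact_force: [-9.0, 4.9, 28.4]
opening: 0.302
finger_force: 110.4
```

```bash
python3 -m inch '0,0,-0.008,0,0,0,0;-0.0014,0.0005,-0.015,0,0,0,0;-0.0014,0.0005,-0.012,0,0,0,0;-0.0014,0.0005,-0.009,0,0,0,0;-0.001,0.0003,-0.006,0,0,0,0;-0.0005,0.0002,-0.003,0,0,0,0;0,0,0,0,0,0,0;0,0,0.001,0,0,0,0';python3 -m inch '0,0,-0.008,0,0,0,0;-0.0014,0.0005,-0.015,0,0,0,0;-0.0014,0.0005,-0.012,0,0,0,0;-0.0014,0.0005,-0.009,0,0,0,0;-0.001,0.0003,-0.006,0,0,0,0;-0.0005,0.0002,-0.003,0,0,0,0;0,0,0,0,0,0,0'
```

```text
time: 26.08
eef_pos: [0.5915, -0.1367, 0.2241]
tcp_rot: [0.172, 0.985, -0.001, 0.004]
contact_force: [-9.6, 4.2, 28.3]
opening: 0.302
finger_force: 110.5
time: 26.95
eef_pos: [0.5915, -0.1367, 0.224]
tcp_rot: [0.172, 0.985, -0.0, 0.003]
contact_force: [-9.6, 5.6, 33.4]
opening: 0.304
finger_force: 110.8
```

```bash
python3 -m inch '0,0,-0.008,0,0,0,0;-0.0014,0.0005,-0.015,0,0,0,0;-0.0014,0.0005,-0.012,0,0,0,0;-0.0014,0.0005,-0.009,0,0,0,0;-0.001,0.0003,-0.006,0,0,0,0;-0.0005,0.0002,-0.003,0,0,0,0;0,0,0,0,0,0,0';python3 -m inch '0,0,-0.008,0,0,0,0;-0.0014,0.0005,-0.015,0,0,0,0;-0.0014,0.0005,-0.012,0,0,0,0;-0.0014,0.0005,-0.009,0,0,0,0;-0.001,0.0003,-0.006,0,0,0,0;-0.0005,0.0002,-0.003,0,0,0,0;0,0,0,0,0,0,0'
```

```text
time: 27.82
eef_pos: [0.5914, -0.1367, 0.224]
tcp_rot: [0.172, 0.985, -0.0, 0.003]
contact_force: [-9.1, 5.4, 32.8]
opening: 0.306
finger_force: 110.8
time: 28.7
eef_pos: [0.5914, -0.1367, 0.224]
tcp_rot: [0.172, 0.985, -0.0, 0.003]
contact_force: [-9.4, 4.1, 31.9]
opening: 0.302
finger_force: 110.8
```

Three taps stop at 0.2240, which is the predicted home height, so the arbor is solid. Now return the bar.

```bash
python3 -m inch '0,0,-0.01,0,0,0,0;0,0,-0.04,0,0,0,0;-0.0014,0.0005,-0.055,0,0,0,0;-0.0014,0.0005,-0.055,0,0,0,0;-0.0014,0.0005,-0.055,0,0,0,0'
python3 - <<'E'
from h import *
print(tool([.576,-.332,.26]).round(4))
E
```

```text
time: 29.32
eef_pos: [0.5899, -0.136, 0.2667]
tcp_rot: [0.173, 0.985, 0.0, -0.002]
contact_force: [0.1, 0.6, -5.8]
opening: 0.304
finger_force: 108.5
[-0.0536 -0.189   0.0065]
```

```bash
python3 -m inch '-0.013,-0.047,0,0,0,0,0;-0.026,-0.094,0,0,0,0,0;-0.039,-0.141,0,0,0,0,0;-0.053,-0.189,0,0,0,0,0;-0.053,-0.189,0.05,0,0,0,0;-0.053,-0.189,0.1,0,0,0,0;-0.053,-0.189,0.14,0,0,0,0;-0.053,-0.189,0.16,0,0,0,0;-0.053,-0.189,0.16,0,0,0,0;-0.053,-0.189,0.16,0,0,0,0'; python3 -m inch '0,0,0,0,0,0,0;0,0,0,0,0,0,0'
```

```text
time: 30.58
eef_pos: [0.5775, -0.333, 0.1112]
tcp_rot: [0.172, 0.985, -0.001, 0.002]
contact_force: [0.0, 0.1, -5.0]
opening: 0.302
finger_force: 109.4
time: 30.82
eef_pos: [0.577, -0.3325, 0.1107]
tcp_rot: [0.172, 0.985, -0.001, 0.001]
contact_force: [-0.1, 0.4, -5.9]
opening: 0.301
finger_force: 109.4
```

```bash
python3 -m inch '0,0,0.01,0,0,0,0;0,0,0.02,0,0,0,0;0,0,0.026,0,0,0,0;0,0,0.029,0,0,0,0;0,0,0.029,0,0,0,0;0,0,0.029,0,0,0,0'; python3 -m inch '0,0,0.001,0,0,0,0;0,0,0.002,0,0,0,0;0,0,0.002,0,0,0,0'
```

```text
time: 31.58
eef_pos: [0.5764, -0.3322, 0.08]
tcp_rot: [0.173, 0.985, -0.0, 0.0]
contact_force: [1.9, -0.1, -5.5]
opening: 0.304
finger_force: 109.9
time: 31.95
eef_pos: [0.5767, -0.3324, 0.0793]
tcp_rot: [0.173, 0.985, -0.0, 0.001]
contact_force: [-0.5, 1.2, 1.8]
opening: 0.303
finger_force: 109.9
```

Contact with the bench. Release slowly and lift clear.

```bash
python3 -m inch '0,0,0,0,0,0,0.4;0,0,0,0,0,0,0.6;0,0,0,0,0,0,0.65;0,0,0,0,0,0,0.65;0,0,-0.03,0,0,0,0.65;0,0,-0.08,0,0,0,0.65;0,0,-0.14,0,0,0,0.65;0,0,-0.2,0,0,0,0.65;0.03,-0.06,-0.2,0,0,0,0.65;0.06,-0.12,-0.2,0,0,0,0.65' 40; python3 -m inch '0,0,0,0,0,0,0.65;0,0,0,0,0,0,0.65;0,0,0,0,0,0,0.65;0,0,0,0,0,0,0.65'
python3 - <<'E'
from h import *
S=ctrl.read_camera("scene")
cv2.imwrite("pics/end.png",cv2.resize(S["pixels"][80:260,80:320,::-1],(800,600),interpolation=cv2.INTER_CUBIC))
E
```

```text
time: 33.2
eef_pos: [0.4854, -0.4189, 0.2796]
tcp_rot: [0.171, 0.985, -0.001, 0.001]
contact_force: [0.4, -0.2, -0.5]
opening: 0.653
finger_force: 0.0
time: 33.7
eef_pos: [0.4866, -0.4172, 0.2777]
tcp_rot: [0.172, 0.985, 0.0, -0.0]
contact_force: [-0.0, 0.5, 0.4]
opening: 0.651
finger_force: 0.0
```

View pics/end.png

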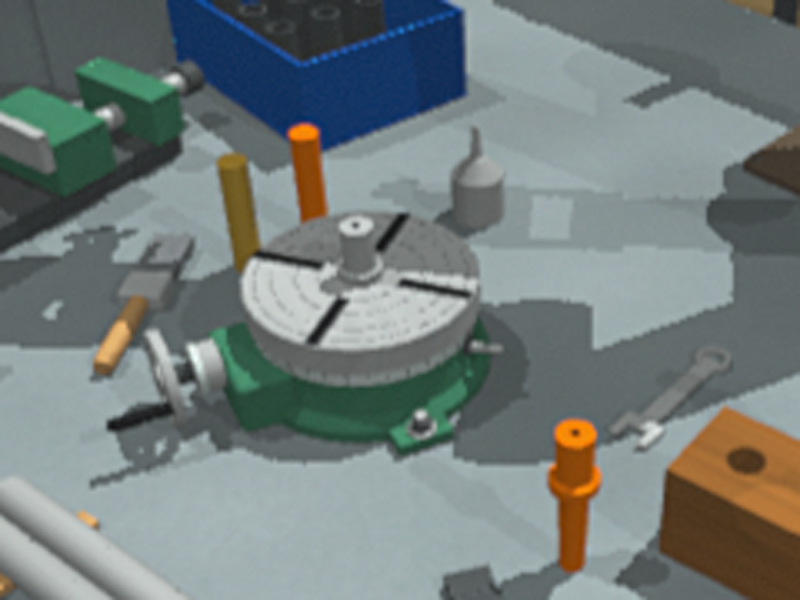

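The arbor sits collar-down on the face (355,245), the brass bar stands upright (238,210), and everything else in this crop looks undisturbed.

```bash
python3 -c "
from plant import ctrl
print(ctrl.sign_off())"
```

```text
the job is handed in; nothing more can be done
None
```

The stub arbor is tapped home in the rotary table: the last three taps all stopped at the predicted home height. It took 13 taps rather than 3 to 10, and the later ones were firmer than asked (up to about 33 N at the wrist, roughly 40 N on the nose, under the 60 N limit). The brass bar is upright at its old spot, and the job was handed in at about 34 s.

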